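# Ready the noodle-shop counter: trivet, tumbler and the tipped sauce bottle

## Robot

A 6-joint arm with a two-finger parallel gripper is mounted at the origin on the work surface. World frame = base frame: x ahead of the robot, y to its left, z up, the work surface at z = 0. Lengths are in m, angles in rad, forces in N, time in s.
With the tool pointing down it reaches from about 0.35 to 0.925 m from the base axis. Payload 6.4 kg.
Tool frame: the origin (TCP) lies midway between the tips of the shut fingers; the grasp point (between the pads) lies 19 mm behind it; y points along the fingers, z is the direction in which the jaws open and shut, and the axes are right-handed (so a half turn about y gives the same grasp; the last joint's range is limited). The gripper opens to 94 mm and grips with 3 to 60 N. Pads are 16 mm wide; open, the fingers measure 119 mm over their backs; the gripper's body (75 mm by 177 mm) begins 78 mm behind the grasp point.
Start: joints at [-1.355, 0.245, 1.558, -0, 1.339, -0.174], TCP at [0.247, -0.601, 0.205] pointing down, gripper open.
Joint ranges: [-3.13, 3.13], [-1.02, 2.26], [0.13, 2.54], [-0.95, 4.09], [0.21, 2.88], [-2.74, 2.74]. Speed limits (rad/s): [2.57, 2.57, 3.14, 3.14, 3.14, 3.14].

## Interface

Orientations are given as a 3x3 rotation matrix whose columns are the frame's x, y, z axes.
In Python, from bench import * gives the robot as it stands. Calls block until the motion is done:
- movep(position, orientation): joint-space move of the TCP to a pose.
- servo_line(position, rate=0.15, rotation=None): straight line of the TCP; rotation=None keeps the orientation; rate is the mean speed in m/s.
- set_joints(angles): joint-space move.
- move_gripper(opening, effort=None): opening from 0.0 (shut) to 1.0 (fully open); effort is the grip in N (None keeps the last); returns when the fingers have stopped.
- dwell(seconds).
- solve_ik(position, orientation): joint angles nearest the present ones, or None.
- get_state(): the state.
- get_image(name): name is "scene" or "top"; returns a dict with "img" (384x512x3 uint8, red, green, blue), "range_z" (384x512 float32, m along the optical axis (not along the pixel's ray), 0 where there is no reading), "K" (3x3 intrinsics, pixels), "rvec" (rotation vector, rad) and "tvec" (3), from world to camera coordinates, as OpenCV has them. Camera axes: x right, y down, z forward; pixel columns grow to the right and rows downward; lengths in m; the calibration is good to about 2 mm. A picture is of the moment at which its call begins.
A pose or a line that the arm cannot do raises PlanningError and nothing moves.
- finish_job(): hands the job in, once; it reports no verdict.
The state is a dict: "clock": time; "qpos": joint angles; "joint_velocities": joint speeds; "tau": joint torques, N m; "tcp_pos": TCP position; "tool_rot": TCP orientation; "contact_force": force on the tool from outside, world axes, zero at the start; "wrist_torque": the same for the moment, N m; "grip_width": opening from 0.0 (shut) to 1.0 (fully open).
Only numpy, scipy, OpenCV 4.12 (cv2) and the standard library are available. Lean on these libraries where they do the work, as an engineer would, in place of code of your own. Each camera call takes 0.05 s, during which the arm holds its last target.

## Task

Get the counter ready for the next guest, in this order: lay the wooden trivet squarely on its outlined place with its handle in the handle's outline, take the tea tumbler out of the bottle rack and stand it in the middle of the trivet, then stand the tipped-over sauce bottle upright on the bare counter and let go of it for a moment. Then take the bottle again and stand it in the place of the rack that the tumbler left empty, centred in line with the other two. Set the bottle and tumbler down gently, never dropping them, and leave the other bottles and tableware where they are.

Things in the scene. Friction and masses are not known exactly. Their poses are not given: they have to be found in the camera images.
- trivet: square wooden trivet, 110 x 110 x 14 mm, with a flat handle (24 mm wide, 14 mm thick) running from the board's edge along its +x to 126 mm from the board's centre; about 0.15 kg, lying flat and loose on the counter. Origin: centre of the board's underside; z up
- trivet_handle (a point): point in the middle of the trivet's handle, 90 mm along the trivet's x from its origin and 7 mm above its underside: pinch it here across the handle
- mark: the trivet's place: a thin black outline painted on the counter (nothing to feel), a 122 mm square with a 36 mm wide handle outline along its +x. Origin: centre of the square, on the counter; the trivet lies right with its origin and x axis on those of the mark
- mark_handle (a point): point of the outlined place that the trivet_handle point belongs on (90 mm along the mark's x, 7 mm up)
- tumbler: white ceramic tea tumbler with a blue band, straight, open at the top, 62 mm in diameter, 110 mm tall, wall 4 mm, about 0.22 kg; it starts upright in one of the rack's three places. Origin: centre of its underside; z up
- tumbler_rim (a point): centre of the tumbler's mouth, 110 mm above its underside
- bottle: sauce bottle lying tipped over, cap roughly to -y (+-0.4 rad): 54 mm square body 100 mm long, shoulder to 116 mm, then round neck and red cap 38 mm in diameter to 165 mm; about 0.3 kg. Origin: centre of its base, on the long axis; x runs from base to cap (straight up when it stands). Lying, its axis is 27 mm above the counter, a flat side down; it does not roll
- bottle_cap (a point): centre of the top of that bottle's cap, 165 mm from the base along its x
- bottle_a: a like sauce bottle standing in the rack, 165 mm tall, to be left alone. Origin: centre of its underside; z up
- bottle_b: the other like sauce bottle standing in the rack, to be left alone. Origin: centre of its underside; z up
- rack: low dark wooden rack fixed to the counter, 94 mm (x) by 290 mm (y): floor 10 mm above the counter, rails all round 22 mm above the counter; the lane between them is 74 mm wide, so a square bottle must stand with its sides along it (within 0.3 rad). Three places 90 mm apart along y, each a lighter 60 mm square; the tumbler is in any of them. Origin: centre of the underside
- rack_left (a point): middle of the rack's place at its +y end, on the rack's floor (10 mm above the counter)
- rack_middle (a point): middle of the rack's middle place, on its floor
- rack_right (a point): middle of the rack's place at its -y end, on its floor
- shaker: bystander: dark steel spice shaker, 42 mm in diameter, 84 mm tall, between trivet and rack. Origin: centre of its underside
- bowl: bystander: blue bowl, 84 mm across, 45 mm tall, at the right, far side. Origin: centre of its underside
- dish: bystander: small white dish, 90 mm across, 18 mm tall, at the far right. Origin: centre of its underside
- jar: bystander: amber jar, 64 mm in diameter, 85 mm tall, at the left. Origin: centre of its underside
- spoon: bystander: spoon, 170 mm long, lying beyond the tipped bottle. Origin: centre of its underside
Mind the look-alikes: they are no part of the job. What is shaped like the tumbler but pink or purple is not meant.

How it is judged:
By the outcome, as a careful person would: the job done as asked, in the order asked, and still so for the second after the job is handed in, with the robot touching nothing.
It also fails if it takes over 72 s, if anything falls off the work surface, if the arm or the gripper's body presses on something with over 40 N, if the wrist force passes 120 N, or if a joint passes its speed limit or range.

## Working session

There is one attempt and no reset: what is moved stays moved. The work goes in short steps, each a Python script; the robot and the scene stay as the last script left them, time stands still between calls to the robot, and variables do not carry over. Pictures are saved under pics/ and viewed, and the job is handed in when it is done.

```bash
mkdir -p pics; ls; python3 - <<'E'
from bench import *
import cv2,numpy as np
for n in("scene","top"):
    d=get_image(n); cv2.imwrite(f"pics/{n}0.png",cv2.cvtColor(d["img"],cv2.COLOR_RGB2BGR)); np.savez(f"{n}0.npz",**d)
    print(n,d["K"],d["rvec"],d["tvec"])
s=get_state();print(s["clock"],s["tcp_pos"],s["tool_rot"],s["grip_width"])
E
```

```text
pics
scene [[495.35639236   0.         250.88884919]
 [  0.         495.35639236 199.34678814]
 [  0.           0.           1.        ]] [ 1.30285037  2.05368047 -1.06699896] [ 0.30024849 -0.21544227  2.1318103 ]
top [[493.60711282   0.         258.2913381 ]
 [  0.         493.60711282 189.33297172]
 [  0.           0.           1.        ]] [ 2.21505123 -2.15482107  0.07823773] [-0.06124936  0.59171512  1.68952493]
0.1 [ 0.24689952 -0.6007188   0.20447411] [[-9.24994131e-01 -3.21853565e-04  3.79981254e-01]
 [-3.79981250e-01  1.64278650e-03 -9.24992730e-01]
 [-3.26515865e-04 -9.99998599e-01 -1.64186619e-03]] 1.0015337942716305
```

```bash
python3 - <<'E'
import cv2
for n in("scene","top"):
    a=cv2.imread(f"pics/{n}0.png"); cv2.imwrite(f"pics/{n}0b.png",cv2.resize(a,(800,600),interpolation=cv2.INTER_CUBIC))
E
```

```text
(no output)
```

View pics/scene0b.png

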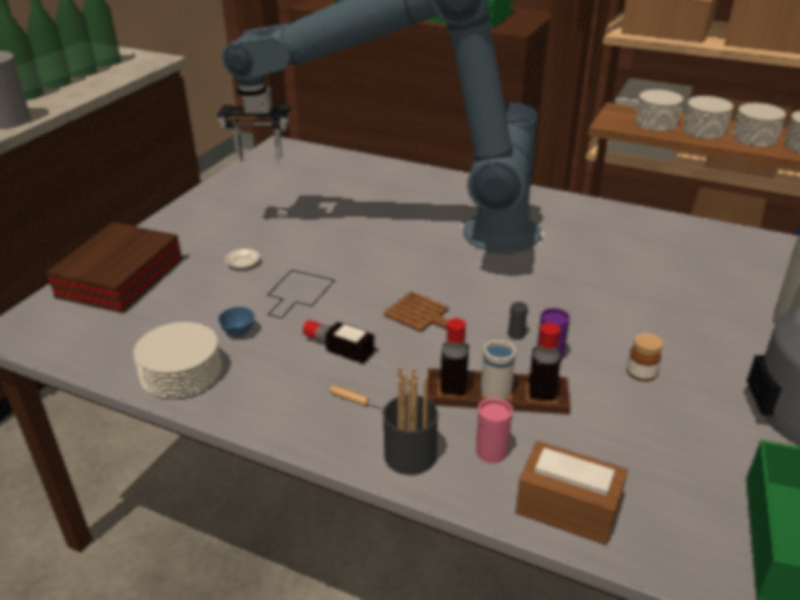

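View pics/top0b.png

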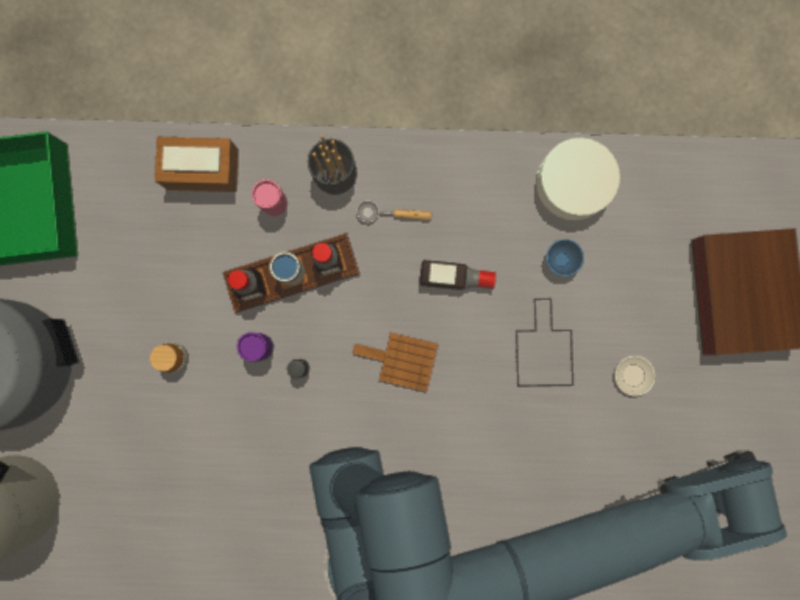

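The top view (800x600) shows the trivet at (408,362) with its handle to the left, the outline at (545,358) with its handle up, and the tipped bottle at (457,276). The rack is at (290,272). The look-alikes are the pink tumbler (268,196), the purple one (254,347) and the blue-topped one in the rack (285,266). The one in the rack fits the description. I'll confirm it in an enlarged crop.

```bash
python3 - <<'E'
import cv2,numpy as np
a=cv2.imread("pics/top0.png")
def crop(a,x0,y0,w,h,s,f):
    c=cv2.resize(a[y0:y0+h,x0:x0+w],None,fx=s,fy=s,interpolation=cv2.INTER_CUBIC)
    for i in range(0,w,10):
        cv2.putText(c,str(x0+i),(i*s,8),0,.3,(0,255,255),1);cv2.line(c,(i*s,10),(i*s,14),(0,255,255),1)
    for i in range(0,h,10):
        cv2.putText(c,str(y0+i),(0,i*s+4),0,.3,(0,255,255),1)
    cv2.imwrite(f,c)
crop(a,135,145,100,60,8,"pics/c_rack.png")
crop(a,220,160,100,95,6,"pics/c_triv.png")
crop(a,310,180,100,75,8,"pics/c_mark.png")
b=cv2.imread("pics/scene0.png"); crop(b,265,190,115,85,6,"pics/c_rack_s.png")
E
```

```text
(no output)
```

View pics/c_rack.png

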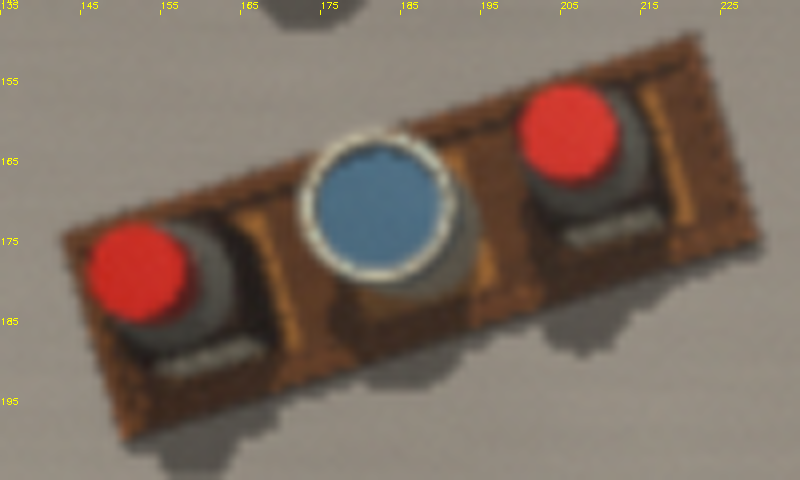

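View pics/c_triv.png

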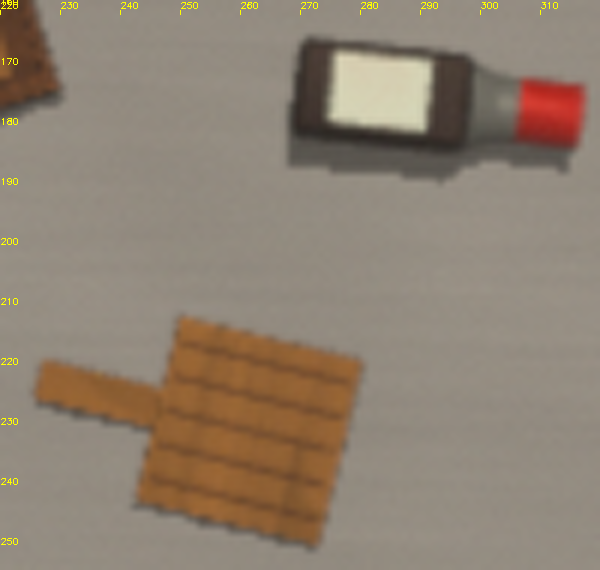

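View pics/c_mark.png

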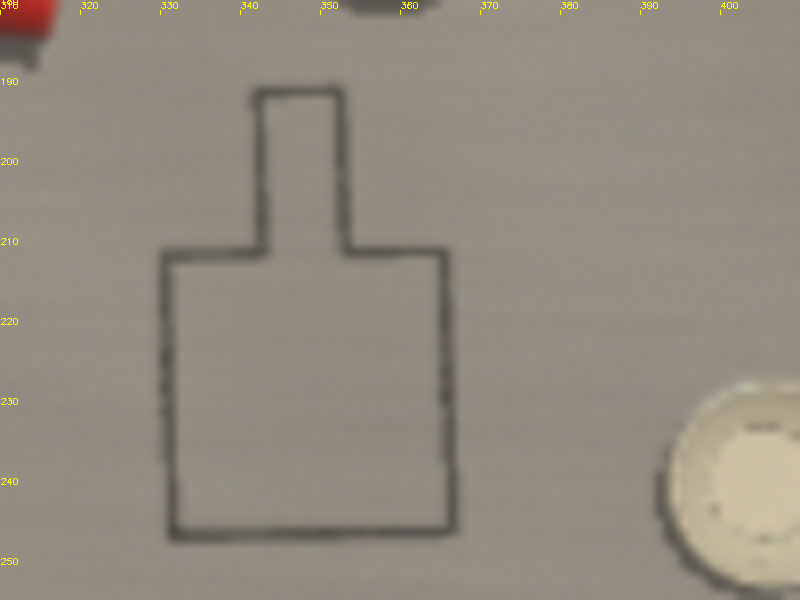

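View pics/c_rack_s.png

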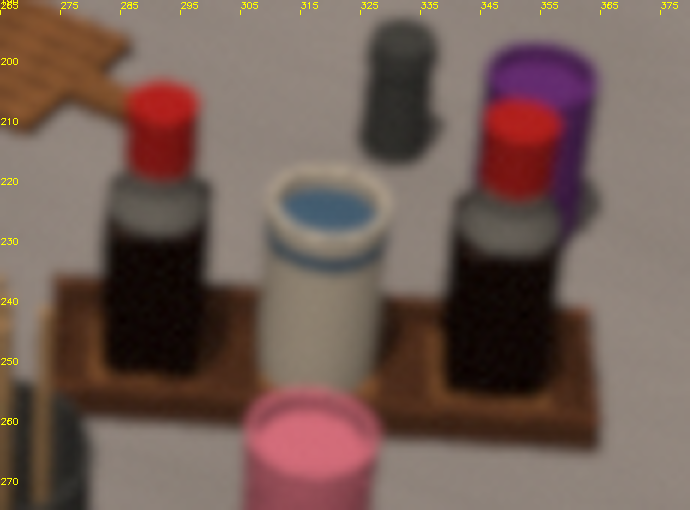

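```bash
cat > h.py <<'E'
import numpy as np,cv2
def proj(d,P):
    return cv2.projectPoints(np.asarray(P,float).reshape(-1,3),np.asarray(d["rvec"],float),np.asarray(d["tvec"],float),np.asarray(d["K"],float),None)[0][:,0]
def onplane(d,px,z):
    R=cv2.Rodrigues(np.asarray(d["rvec"],float))[0];t=np.asarray(d["tvec"],float);C=-R.T@t
    px=np.asarray(px,float).reshape(-1,2)
    r=(np.linalg.inv(d["K"])@np.c_[px,np.ones(len(px))].T).T@R
    return C+r*((z-C[2])/r[:,2])[:,None]
def cp(px,s,x0,y0): return (np.asarray(px,float)+.5)/s-.5+np.array([x0,y0])
def cloud(d):
    R=cv2.Rodrigues(np.asarray(d["rvec"],float))[0];t=np.asarray(d["tvec"],float)
    v,u=np.mgrid[:384,:512];Z=d["range_z"].astype(float)
    p=np.stack([u,v,np.ones_like(u)],-1)@np.linalg.inv(d["K"]).T*Z[...,None]
    P=(p-t)@R; P[Z<=0]=np.nan
    return P
E
python3 - <<'E'
from h import *
np.set_printoptions(precision=4,suppress=True)
d=dict(np.load("top0.npz")); s=dict(np.load("scene0.npz"))
for e in(d,s): R=cv2.Rodrigues(e["rvec"])[0];print("cam",-R.T@e["tvec"])
from scipy.optimize import least_squares
def fit(model,px,z,x0):
    W=onplane(d,px,z)[:,:2]
    def T(p): c,ss=np.cos(p[2]),np.sin(p[2]); return model@np.array([[c,ss],[-ss,c]])+p[:2]
    r=least_squares(lambda p:(T(p)-W).ravel(),x0); print(r.x,"res mm",np.round(1e3*np.abs(r.fun.reshape(-1,2)),1).tolist());return r.x
h=.055
print("trivet");fit(np.array([[h,-h],[-h,-h],[-h,h],[h,h],[.126,-.012],[.126,.012]]),cp([(181,315),(362,360),(318,548),(137,505),(42,360),(36,404)],6,220,160),.014,[.6,0,1.3])
h=.061
m=np.array([[h,h],[h,-h],[-h,-h],[-h,h]])
print("mark");p=fit(m,cp([(165,254),(445,250),(453,531),(172,536)],8,310,180),0,[.6,-.2,0])
print(onplane(d,cp([(256,92),(340,90)],8,310,180),0))
print("rack");fit(np.array([[.047,.145],[.047,-.145],[-.047,-.145],[-.047,.145]]),cp([(62,234),(697,33),(763,240),(122,438)],8,135,145),.022,[.7,.2,0])
print("tumbler",onplane(d,cp([376,206],8,135,145),.11)[0],"caps",onplane(d,cp([(137,272),(569,132)],8,135,145),.165))
print("bottle");fit(np.array([[0,-.027],[.1,-.027],[.1,.027],[0,.027]]),cp([(305,37),(470,57),(463,150),(295,133)],6,220,160),.054,[.7,0,-1.5])
# depth check
P=cloud(d)
def pick(m,l):
    q=P[m];print(l,len(q),np.nanmean(q,0),np.nanmin(q,0),np.nanmax(q,0))
img=d["img"].astype(int)
v,u=np.mgrid[:384,:512]
Z=P[...,2]
pick((u>160)&(u<205)&(v>155)&(v<185)&(Z>.10)&(Z<.125),"tumbler rim")
pick((u>140)&(u<165)&(v>165)&(v<190)&(Z>.155),"capL")
pick((u>195)&(u<215)&(v>150)&(v<172)&(Z>.155),"capR")
b=(u>262)&(u<325)&(v>160)&(v<190)&(Z>.03)
pick(b,"bottle"); print(np.nanmedian(Z[250:270,180:220]))
pick((u>255)&(u<268)&(v>222)&(v<235),"trivet z")
E
```

```text
cam [ 0.4712 -0.0463  1.7275]
cam [1.8043 0.541  1.0645]
trivet
[ 0.4475 -0.0593  1.3663] res mm [[1.2, 0.9], [0.5, 1.6], [0.4, 1.9], [1.0, 1.1], [0.8, 0.3], [1.2, 1.9]]
mark
[ 0.466  -0.3622  0.0424] res mm [[0.2, 0.2], [0.2, 0.3], [0.0, 0.1], [0.4, 0.2]]
[[ 0.5967 -0.3371  0.    ]
 [ 0.5986 -0.3739  0.    ]]
rack
[0.6394 0.2074 0.3331] res mm [[0.4, 0.8], [0.3, 0.8], [0.6, 0.1], [0.6, 0.1]]
tumbler [0.6426 0.2094 0.11  ] caps [[0.6078 0.2945 0.165 ]
 [0.6685 0.125  0.165 ]]
bottle
[ 0.6457 -0.0795 -1.6624] res mm [[53.7, 7.0], [54.0, 1.5], [52.8, 6.3], [54.9, 2.2]]
tumbler rim 356 [0.6384 0.2095 0.1115] [0.5949 0.1342 0.1003] [0.6855 0.2774 0.1249]
capL 126 [0.6062 0.2905 0.175 ] [0.5881 0.2727 0.1562] [0.6244 0.3117 0.1849]
capR 117 [0.666  0.1235 0.1751] [0.6485 0.1052 0.157 ] [0.6842 0.1423 0.183 ]
bottle 675 [ 0.639  -0.1545  0.0508] [ 0.6121 -0.2451  0.03  ] [ 0.6703 -0.0801  0.0672]
0.00021644496006939347
trivet z 144 [ 0.4582 -0.0597  0.0138] [ 0.4385 -0.0792  0.0036] [ 0.4777 -0.0402  0.0244]
```

The crop confirms the white tumbler with the blue band in the rack's middle place. Next I'll refit the lying bottle and check that the whole plan is reachable.

```bash
cat >> h.py <<'E'
def toolR(point,jaw):
    y=np.asarray(point,float);y/=np.linalg.norm(y);z=np.asarray(jaw,float);z=z-y*(z@y);z/=np.linalg.norm(z)
    return np.stack([np.cross(y,z),y,z],1)
def hd(t): return np.array([np.cos(t),np.sin(t),0.])
DN=np.array([0,0,-1.]);UP=-DN
TRI=np.array([.4475,-.0593]);TRT=1.3663
MK=np.array([.466,-.3622]);MKT=.0424
RK=np.array([.6388,.2086]);RKT=.336
def snap(n,f):
    from bench import get_image
    d=get_image(n);np.savez(f+".npz",**d);cv2.imwrite(f"pics/{f}.png",cv2.cvtColor(d["img"],cv2.COLOR_RGB2BGR));return d
def crop(f,x0,y0,w,h,s):
    a=cv2.imread(f"pics/{f}.png")
    c=cv2.resize(a[y0:y0+h,x0:x0+w],None,fx=s,fy=s,interpolation=cv2.INTER_CUBIC)
    for i in range(0,w,10):
        cv2.putText(c,str(x0+i),(i*s,8),0,.3,(0,255,255),1)
    for i in range(0,h,10):
        cv2.putText(c,str(y0+i),(0,i*s+4),0,.3,(0,255,255),1)
    cv2.imwrite(f"pics/{f}_c.png",c)
E
python3 - <<'E'
from h import *
from bench import *
np.set_printoptions(precision=3,suppress=True)
d=dict(np.load("top0.npz"))
W=onplane(d,cp([(305,37),(470,57),(463,150),(295,133)],6,220,160),.054)[:,:2]
b=(W[0]+W[3])/2;e=(W[1]+W[2])/2;cap=onplane(d,cp([(581,116)],6,220,160),.027)[0,:2]
print("corners",W.tolist(),"base",b,"sh",e,"cap",cap,"ang",np.arctan2(*(e-b)[::-1]),np.arctan2(*(cap-b)[::-1]),np.arctan2(*(W[1]-W[0])[::-1]),np.arctan2(*(W[2]-W[3])[::-1]),np.linalg.norm(e-b),np.linalg.norm(cap-b))
tp=np.r_[TRI,0]+.09*hd(TRT);mp=np.r_[MK,0]+.09*hd(MKT)
for sg in(1,-1):
  for n,p,j in(("triv",tp,hd(TRT+np.pi/2)),("mark",mp,hd(MKT+np.pi/2)),("tumx",np.r_[RK,.08],hd(RKT)),("tumlift",np.r_[RK,.28],hd(RKT)),("tumput",np.r_[MK,.084],hd(MKT)),("tumput90",np.r_[MK,.084],hd(MKT+np.pi/2)),("rackput y",np.r_[RK,.09],hd(RKT+np.pi/2))):
    p=p.copy(); p[2]=max(p[2],.003)
    print(sg,n,p,solve_ik(p,toolR(DN,sg*j)))
u=hd(-1.66)
for al in(0,30,45):
  a=np.radians(al)
  for sg in(1,-1):
    j=sg*np.cross(u,UP); y=-UP*np.cos(a)-u*np.sin(a)
    g=np.r_[b,.027]+.07*u
    print("start",al,sg,solve_ik(g+.019*y,toolR(y,j)))
    for yaw in(-1.66,-.8,0):
      U=hd(yaw);y2=U*np.cos(a)-UP*np.sin(a);print("  end",yaw,solve_ik(np.array([.56,-.05,.072])+.019*y2,toolR(y2,sg*np.cross(U,UP))))
E
```

```text
corners [[0.6725822362080043, -0.0840656135110733], [0.6637468461210608, -0.17808332301425892], [0.6106331395933333, -0.1752713676881677], [0.617672265600544, -0.07980758171972646]] base [ 0.645 -0.082] sh [ 0.637 -0.177] cap [ 0.634 -0.245] ang -1.6543798518300497 -1.6363565566452236 -1.6644969425332177 -1.6443992132140939 0.09507265299152501 0.1633526746768718
1 triv [0.466 0.029 0.003] None
1 mark [ 0.556 -0.358  0.003] [-0.744  0.508  1.621 -0.     1.013 -2.357]
1 tumx [0.639 0.209 0.08 ] [ 0.147  0.423  1.575 -0.     1.143 -0.189]
1 tumlift [0.639 0.209 0.28 ] [ 0.147  0.247  1.42  -0.     1.475 -0.189]
1 tumput [ 0.466 -0.362  0.084] [-0.853  0.246  1.795 -0.     1.101 -0.895]
1 tumput90 [ 0.466 -0.362  0.084] [-0.853  0.246  1.795 -0.     1.101 -2.466]
1 rackput y [0.639 0.209 0.09 ] [ 0.147  0.411  1.572 -0.     1.159 -1.76 ]
-1 triv [0.466 0.029 0.003] [-0.182  0.12   2.126 -0.     0.896  0.023]
-1 mark [ 0.556 -0.358  0.003] [-0.744  0.508  1.621 -0.     1.013  0.785]
-1 tumx [0.639 0.209 0.08 ] None
-1 tumlift [0.639 0.209 0.28 ] None
-1 tumput [ 0.466 -0.362  0.084] [-0.8
[... 407 characters left out ...]
 end -0.8 [0.064 0.585 2.168 4.044 1.322 1.269]
  end 0 [-0.546  0.511  2.381  2.581  1.359  1.702]
start 30 1 [-0.587  0.603  1.546  0.474  1.294  2.442]
  end -1.66 None
  end -0.8 None
  end 0 [-0.489  0.053  2.429  2.204  0.528 -0.964]
start 30 -1 [-0.587  0.603  1.546  0.474  1.294 -0.699]
  end -1.66 None
  end -0.8 None
  end 0 [-0.489  0.053  2.429  2.204  0.528  2.178]
start 45 1 [-0.654  0.703  1.482  0.644  1.472  2.337]
  end -1.66 [ 0.037  0.42   1.808 -0.852  1.2   -2.572]
  end -0.8 None
  end 0 [-0.434 -0.021  2.343  1.312  0.313 -0.045]
start 45 -1 [-0.654  0.703  1.482  0.644  1.472 -0.805]
  end -1.66 [ 0.037  0.42   1.808 -0.852  1.2    0.569]
  end -0.8 None
  end 0 None
```

```bash
python3 - <<'E'
from h import *
from bench import *
np.set_printoptions(precision=3,suppress=True)
tp=np.r_[TRI,0]+.09*hd(TRT);mp=np.r_[MK,0]+.09*hd(MKT)
Rt=toolR(DN,-hd(TRT+np.pi/2));Rm=toolR(DN,-hd(MKT+np.pi/2))
movep(tp+[0,0,.07],Rt)
servo_line(tp+[0,0,.004],rate=.12)
print(get_state()["contact_force"])
move_gripper(0.0,60); s=get_state();print(s["clock"],s["grip_width"]*94,s["contact_force"])
servo_line(tp+[0,0,.03],rate=.08)
snap("scene","a1")
s=get_state();print(s["clock"],s["contact_force"],s["wrist_torque"])
E
python3 -c "
from h import *
crop('a1',190,160,130,90,6)"
```

```text
[0.386 0.007 0.292]
4.3083 23.539055697544327 [-0.128 -0.939  0.536]
4.8333 [-0.151  0.144 -0.574] [ 0.093 -0.06   0.004]
```

View pics/a1_c.png

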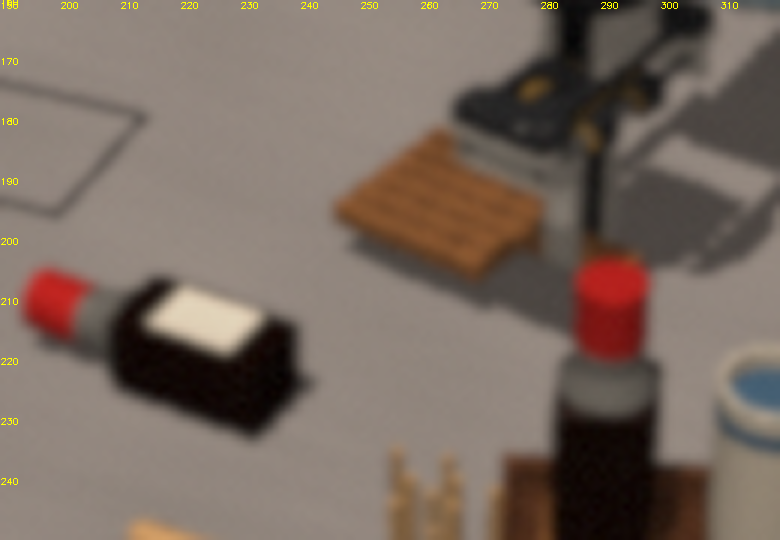

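The trivet board at (262,200) is off the counter with its shadow beneath it, nearly level. The handle is held at about (288,200). I'll carry it to the outline.

```bash
python3 - <<'E'
from h import *
from bench import *
np.set_printoptions(precision=3,suppress=True)
mp=np.r_[MK,0]+.09*hd(MKT)
Rm=toolR(DN,-hd(MKT+np.pi/2))
servo_line(mp+[0,0,.03],rate=.2,rotation=Rm)
servo_line(mp+[0,0,.006],rate=.06)
servo_line(mp+[0,0,.004],rate=.02)
print(get_state()["contact_force"])
move_gripper(.45); 
servo_line(mp+[0,0,.12],rate=.25)
s=get_state();print(s["clock"])
movep([.60,-.02,.30],toolR(DN,hd(RKT)))
snap("top","a2");s=get_state();print(s["clock"])
E
python3 -c "
from h import *
crop('a2',310,180,100,75,8)"
```

```text
[ 0.115 -0.329  0.936]
8.9083
10.3917
```

View pics/a2_c.png

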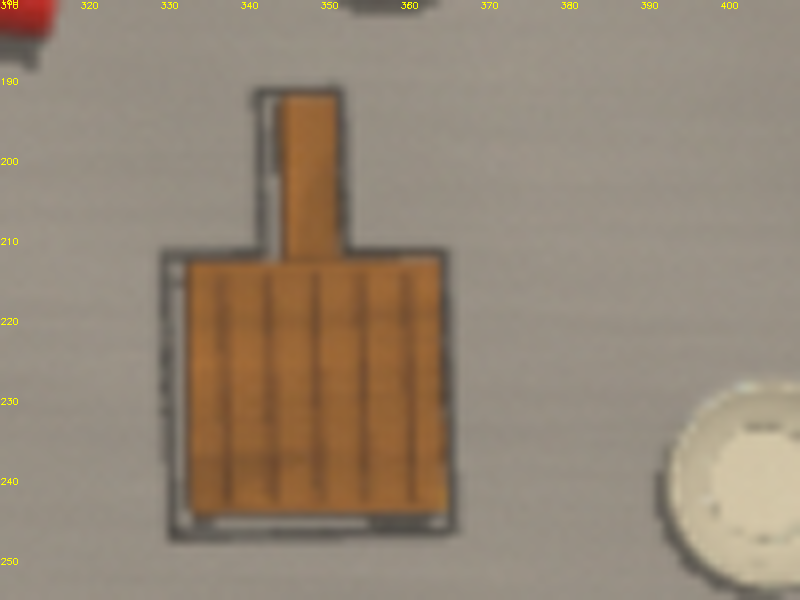

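```bash
python3 - <<'E'
from h import *
from scipy.optimize import least_squares
np.set_printoptions(precision=4,suppress=True)
d=dict(np.load("a2.npz"))
def fit(model,px,z,x0):
    W=onplane(d,px,z)[:,:2]
    def T(p): c,ss=np.cos(p[2]),np.sin(p[2]); return model@np.array([[c,ss],[-ss,c]])+p[:2]
    r=least_squares(lambda p:(T(p)-W).ravel(),x0); print(r.x,"res mm",np.round(1e3*np.abs(r.fun.reshape(-1,2)),1).tolist())
h=.055
fit(np.array([[h,h],[h,-h],[-h,-h],[-h,h],[.126,.012],[.126,-.012]]),cp([(187,261),(440,261),(448,512),(191,515),(283,96),(337,94)],8,310,180),.014,[.466,-.36,0])
E
```

```text
[ 0.4687 -0.3629  0.0364] res mm [[0.3, 0.1], [1.2, 0.2], [0.5, 0.6], [0.2, 0.4], [0.1, 0.2], [0.7, 0.3]]
```

The trivet lies inside the outline, about 2.7 mm off in x, 0.7 mm in y and 0.006 rad in yaw, so it stays. Next is the tumbler.

```bash
python3 - <<'E'
from h import *
from bench import *
np.set_printoptions(precision=3,suppress=True)
R=toolR(DN,hd(RKT)); T=np.array([.6405,.209])
move_gripper(1.0,30)
movep(np.r_[T,.22],R)
servo_line(np.r_[T,.082],rate=.12)
print(get_state()["contact_force"])
move_gripper(0.0,30); s=get_state();print(s["clock"],s["grip_width"]*94,s["contact_force"])
servo_line(np.r_[T,.12],rate=.08)
snap("scene","a3")
s=get_state();print(s["clock"],s["contact_force"],s["wrist_torque"])
E
python3 -c "
from h import *
crop('a3',265,150,115,100,6)"
```

```text
[0.358 0.807 0.263]
14.2 60.20605634139916 [0.588 0.234 0.457]
14.875 [-0.334 -0.265 -2.57 ] [ 0.028 -0.093 -0.025]
```

View pics/a3_c.png

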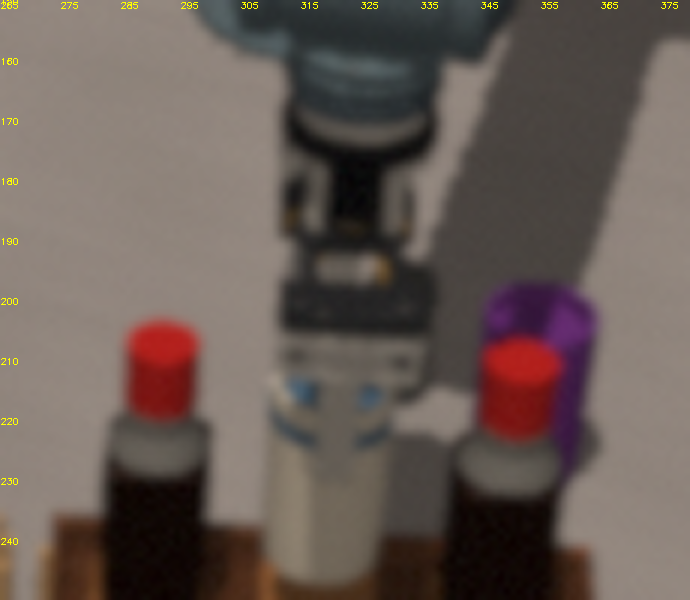

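```bash
python3 - <<'E'
from h import *
from bench import *
np.set_printoptions(precision=3,suppress=True)
T=np.array([.6405,.209]);C=np.array([.468,-.363]);R=toolR(DN,hd(MKT))
servo_line(np.r_[T,.28],rate=.2)
servo_line(np.r_[C,.28],rate=.3,rotation=R)
servo_line(np.r_[C,.100],rate=.15)
z=.100-.012; 
servo_line(np.r_[C,z],rate=.05)
f0=get_state()["contact_force"][2]
while z>.082:
    z-=.001; servo_line(np.r_[C,z],rate=.03); f=get_state()["contact_force"][2]; 
    print(round(z,4),round(f,2))
    if f-f0>2: break
move_gripper(.85)
servo_line(np.r_[C,.22],rate=.25)
print(get_state()["clock"])
E
```

```text
0.087 -1.86
0.086 -1.24
0.085 4.5
21.6667
```

The tumbler is set down, with contact felt at z = 0.085. Next I'll search for feasible bottle-uprighting poses. That only calls IK, so nothing moves.

```bash
python3 - <<'E'
from h import *
from bench import *
np.set_printoptions(precision=2,suppress=True)
snap("top","a4")
u=hd(-1.65);b=np.array([.645,-.0805])
out=[]
lo=np.array([-3.13,-1.02,.13,-.95,.21,-2.74]);hi=np.array([3.13,2.26,2.54,4.09,2.88,2.74])
for al in(25,35,45,55,60):
  a=np.radians(al);y=-UP*np.cos(a)-u*np.sin(a);g=np.r_[b,.027]+.07*u
  for sg in(1,-1):
    q0=solve_ik(g+.019*y,toolR(y,sg*np.cross(u,UP)))
    if q0 is None: continue
    for yaw in np.arange(-2.2,0.5,.2):
      U=hd(yaw);y2=U*np.cos(a)-UP*np.sin(a)
      for x in(.5,.6,.7):
       for yy in(-.15,0.,.1):
        q=solve_ik(np.array([x,yy,.075])+.019*y2,toolR(y2,sg*np.cross(U,UP)))
        if q is not None: out.append((np.abs(np.array(q)-q0).max(),np.min([q-lo,hi-q]),al,sg,round(yaw,2),x,yy,np.array(q),np.array(q0)))
out=[o for o in out if o[1]>.1]
out.sort(key=lambda o:o[0]);print(len(out))
for o in out[:14]:print(*o)
E
python3 -c "
from h import *
crop('a4',310,170,100,85,7)"
```

```text
596
1.1573674846710205 0.2950376075204941 60 1 -0.6 0.7 -0.15 [-0.32  0.36  1.79 -0.29  0.51  2.07] [-0.7   0.83  1.4   0.79  1.66  2.27]
1.1573674846710205 0.2950376075204941 60 -1 -0.6 0.7 -0.15 [-0.32  0.36  1.79 -0.29  0.51 -1.07] [-0.7   0.83  1.4   0.79  1.66 -0.87]
1.1639551451990808 0.28844994699243376 60 1 -0.4 0.7 0.0 [-0.11  0.33  1.83 -0.31  0.5   2.1 ] [-0.7   0.83  1.4   0.79  1.66  2.27]
1.1639551451990808 0.28844994699243376 60 -1 -0.4 0.7 0.0 [-0.11  0.33  1.83 -0.31  0.5  -1.04] [-0.7   0.83  1.4   0.79  1.66 -0.87]
1.1773563075991524 0.27504878459236215 60 1 -0.2 0.7 0.1 [ 0.02  0.33  1.82 -0.24  0.49  1.98] [-0.7   0.83  1.4   0.79  1.66  2.27]
1.1773563075991524 0.27504878459236215 60 -1 -0.2 0.7 0.1 [ 0.02  0.33  1.82 -0.24  0.49 -1.16] [-0.7   0.83  1.4   0.79  1.66 -0.87]
1.1806835101323245 0.27172158205919006 60 1 -0.2 0.7 -0.15 [-0.41  0.33  1.82  0.22  0.48  1.19] [-0.7   0.83  1.4   0.79  1.66  2.27]
1.1806835101323245 0.27172158205919006 60 -1 -0.2 0.7 -0.15 [-0.41  0.33  1.82  0.22  0.48 -1.95] [-0.7   0.83  1.4   0.79  1.66 -0.87]
1.1887388756743715 0.2793977950983555 60 -1 0.2 0.7 0.1 [-0.07  0.31  1.85  0.29  0.49 -2.06] [-0.7   0.83  1.4   0.79  1.66 -0.87]
1.188738875674372 0.2793977950983555 60 1 0.2 0.7 0.1 [-0.07  0.31  1.85  0.29  0.49  1.08] [-0.7   0.83  1.4   0.79  1.66  2.27]
1.191442949036177 0.2609621431553375 60 1 0.0 0.7 0.0 [-0.2   0.3   1.87  0.22  0.47  1.2 ] [-0.7   0.83  1.4   0.79  1.66  2.27]
1.191442949036177 0.2609621431553375 60 -1 0.0 0.7 0.0 [-0.2   0.3   1.87  0.22  0.47 -1.94] [-0.7   0.83  1.4   0.79  1.66 -0.87]
1.196593971889544 0.1937859582585961 55 1 -0.6 0.7 -0.15 [-0.31  0.34  1.84 -0.43  0.4   2.21] [-0.69  0.78  1.43  0.74  1.6   2.29]
1.196593971889544 0.1937859582585961 55 -1 -0.6 0.7 -0.15 [-0.31  0.34  1.84 -0.43  0.4  -0.93] [-0.69  0.78  1.43  0.74  1.6  -0.85]
```

View pics/a4.png

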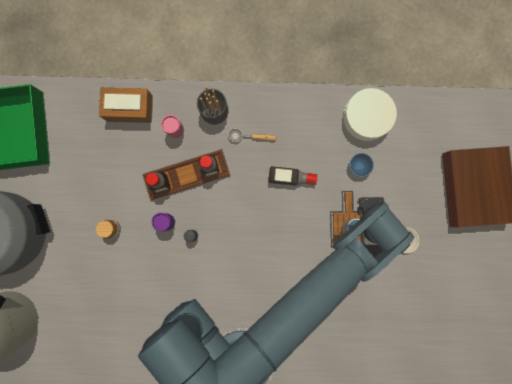

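```bash
python3 - <<'E'
from h import *
from bench import *
np.set_printoptions(precision=2,suppress=True)
u=hd(-1.65);b=np.array([.645,-.0805])
lo=np.array([-3.13,-1.02,.13,-.95,.21,-2.74]);hi=np.array([3.13,2.26,2.54,4.09,2.88,2.74])
for al in(20,30,35,40,45,50):
  a=np.radians(al);y=-UP*np.cos(a)-u*np.sin(a);g=np.r_[b,.027]+.067*u;sg=-1;out=[]
  q0=solve_ik(g+.019*y,toolR(y,sg*np.cross(u,UP)))
  for yaw in np.arange(-2.2,0.9,.2):
      U=hd(yaw);y2=U*np.cos(a)-UP*np.sin(a)
      for x in(.45,.55,.6,.65,.7):
       for yy in(-.2,-.1,0.,.05):
        q=solve_ik(np.array([x,yy,.072])+.019*y2,toolR(y2,sg*np.cross(U,UP)))
        if q is not None:
          m=np.min([q-lo,hi-q])
          if m>.1: out.append((np.abs(np.array(q)-q0).max(),m,al,sg,round(yaw,2),x,yy,np.array(q),np.array(q0)))
  out.sort(key=lambda o:o[0])
  for o in out[:5]:print(*o)
E
```

```text
1.4295184202932054 0.13805136115220473 20 -1 -2.2 0.65 0.05 [ 0.17  1.02  1.05 -0.81  2.01  0.83] [-0.52  0.55  1.58  0.34  1.19 -0.6 ]
1.4694918619337836 0.12526522036877252 20 -1 -2.2 0.6 0.0 [ 0.11  0.9   1.27 -0.82  1.91  0.87] [-0.52  0.55  1.58  0.34  1.19 -0.6 ]
1.493620821448892 0.16947301612228283 20 -1 -2.2 0.6 0.05 [ 0.18  0.92  1.22 -0.78  1.96  0.89] [-0.52  0.55  1.58  0.34  1.19 -0.6 ]
1.523679288627485 0.1470488175685698 20 -1 -2.2 0.55 0.0 [ 0.12  0.81  1.42 -0.8   1.87  0.92] [-0.52  0.55  1.58  0.34  1.19 -0.6 ]
1.54995659933914 0.19699282696501963 20 -1 -2.2 0.55 0.05 [ 0.19  0.84  1.37 -0.75  1.92  0.95] [-0.52  0.55  1.58  0.34  1.19 -0.6 ]
1.4025300723459488 0.12342258950783758 30 -1 -2.2 0.7 -0.1 [-0.04  0.97  1.05 -0.83  1.79  0.7 ] [-0.58  0.6   1.55  0.47  1.3  -0.7 ]
1.413451364368456 0.131017343759958 30 -1 -2.0 0.7 0.05 [ 0.18  0.96  1.06 -0.82  1.79  0.71] [-0.58  0.6   1.55  0.47  1.3  -0.7 ]
1.4487628637993173 0.11182164642025083 30 -1 -2.0 0.65 0.0 [ 0.12  0.84  1.28 -0.84  1.7   0.75] [-0.58  0.6   1.55  0.47  1.3  -0.7 ]
1.4559038262504962 0.132611
[... 1678 characters left out ...]
 [-0.65  0.7   1.48  0.64  1.47 -0.81]
1.3898825812242732 0.22699678894444708 45 -1 -2.0 0.7 -0.1 [-0.06  0.78  1.26 -0.72  1.48  0.58] [-0.65  0.7   1.48  0.64  1.47 -0.81]
1.4009163967542078 0.2317461325175756 45 -1 -1.8 0.7 0.05 [ 0.15  0.77  1.27 -0.72  1.48  0.59] [-0.65  0.7   1.48  0.64  1.47 -0.81]
1.4017642117806233 0.25048315460101 45 -1 -2.2 0.7 -0.2 [-0.2   0.84  1.16 -0.7   1.54  0.6 ] [-0.65  0.7   1.48  0.64  1.47 -0.81]
1.41060598923114 0.20180414620608977 45 -1 -1.8 0.65 0.0 [ 0.1   0.65  1.47 -0.75  1.4   0.6 ] [-0.65  0.7   1.48  0.64  1.47 -0.81]Traceback (most recent call last):
  File "<stdin>", line 13, in <module>
ValueError: time passes only in moves, steps and waits
```

```bash
cat >> h.py <<'E'
AL=np.radians(43);BU=hd(-1.65);BB=np.array([.645,-.0805])
YS=-UP*np.cos(AL)-BU*np.sin(AL);GS=np.r_[BB,.027]+.067*BU;RS=toolR(YS,-np.cross(BU,UP))
EU=hd(-2.15);YE=EU*np.cos(AL)-UP*np.sin(AL);PE=np.array([.68,-.17,0.]);RE=toolR(YE,-np.cross(EU,UP))
E
python3 - <<'E'
from h import *
from bench import *
np.set_printoptions(precision=3,suppress=True)
print(get_state()["clock"])
move_gripper(1.0,40)
movep(GS+.019*YS-.11*YS,RS)
snap("scene","a5");snap("top","a5t")
print(solve_ik(GS+.019*YS,RS),solve_ik(PE+[0,0,.25]+.019*YE,RE),get_state()["clock"])
E
python3 -c "
from h import *
crop('a5t',250,120,160,120,5)"
```

```text
21.7167
[-0.639  0.689  1.49   0.621  1.45  -0.795] [-0.157  0.6    1.197 -0.739  1.71   0.456] 23.2667
```

View pics/a5t_c.png

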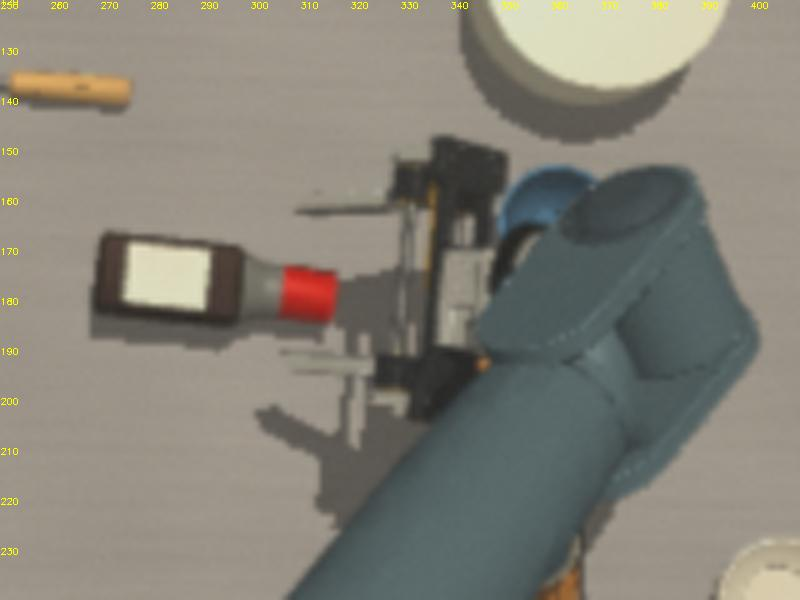

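View pics/a5.png

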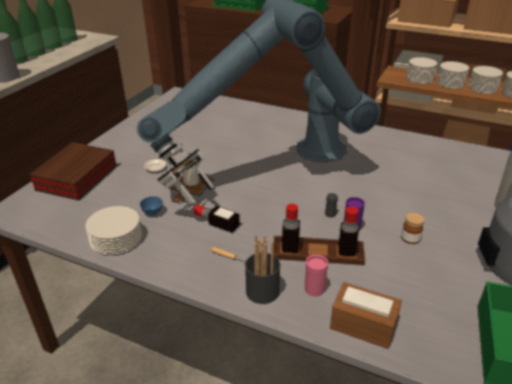

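```bash
python3 - <<'E'
from h import *
np.set_printoptions(precision=3,suppress=True)
d=dict(np.load("a5t.npz"));P=cloud(d).reshape(-1,3)
for c in[(.468,-.363),(.5,-.36),(.53,-.36),(.55,-.4),(.62,-.4),(.69,-.4)]:
    m=(np.hypot(P[:,0]-c[0],P[:,1]-c[1])<.02)
    print(c,np.nanmin(P[m,2]) if m.any() else None,np.nanmax(P[m,2]) if m.any() else None)
from bench import get_state
E
```

```text
(0.468, -0.363) None None
(0.5, -0.36) 0.3422746467487787 0.4088262663194718
(0.53, -0.36) 0.3452928686525652 0.41051964197570384
(0.55, -0.4) 0.2939528726298791 0.36180499505420605
(0.62, -0.4) 0.3291782122749653 0.3747150757809731
(0.69, -0.4) -0.0004932542925313489 0.34913026134134445
```

The forearm's underside is about 0.30 m high there and drops only 0.08 m, so it clears the tumbler. I'll grip the bottle and lift it.

```bash
python3 - <<'E'
from h import *
from bench import *
np.set_printoptions(precision=3,suppress=True)
t=GS+.019*YS
servo_line(t,rate=.12)
print(get_state()["contact_force"])
move_gripper(0.0,40);s=get_state();print(s["clock"],s["grip_width"]*94,s["contact_force"])
servo_line(t+[0,0,.16],rate=.12)
snap("scene","a6")
s=get_state();print(s["clock"],s["contact_force"],s["wrist_torque"])
E
python3 -c "
from h import *
crop('a6',130,110,130,110,6)"
```

```text
[-0.496 -0.032 -0.106]
25.0333 53.887418917731004 [ 0.025 -0.947  0.205]
26.5667 [ 0.326 -0.203 -3.227] [-0.679 -0.051  0.006]
```

View pics/a6_c.png

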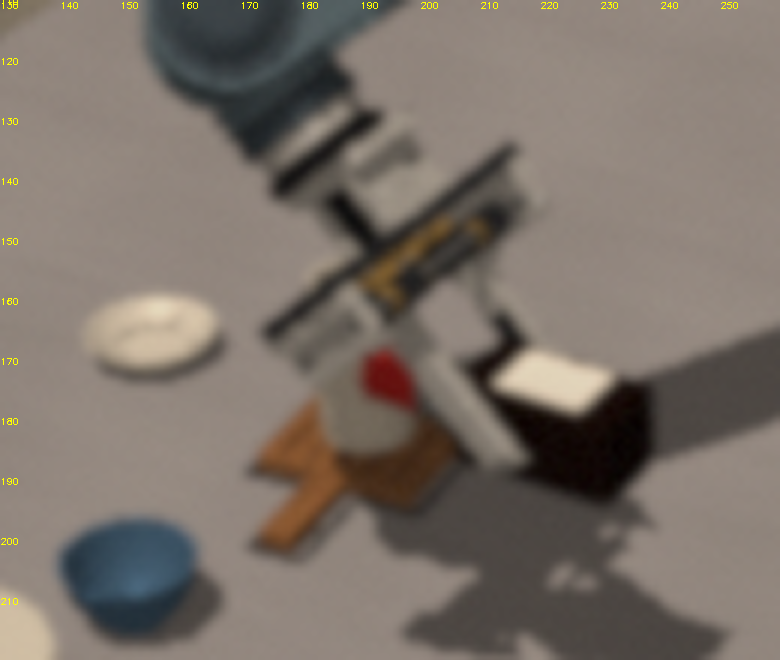

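The bottle, with its cap at (193,172), is held and lifted horizontally between the fingers. I'll turn it upright up here and check it before lowering.

```bash
python3 - <<'E'
from h import *
from bench import *
np.set_printoptions(precision=3,suppress=True)
movep(PE+[0,0,.19]+.019*YE,RE)
snap("scene","a7")
s=get_state();print(s["clock"],s["contact_force"],s["wrist_torque"])
E
python3 -c "
from h import *
crop('a7',150,100,130,110,6)"
```

```text
27.8417 [ 1.007  0.5   -3.685] [ 0.632 -0.443  0.01 ]
```

View pics/a7_c.png

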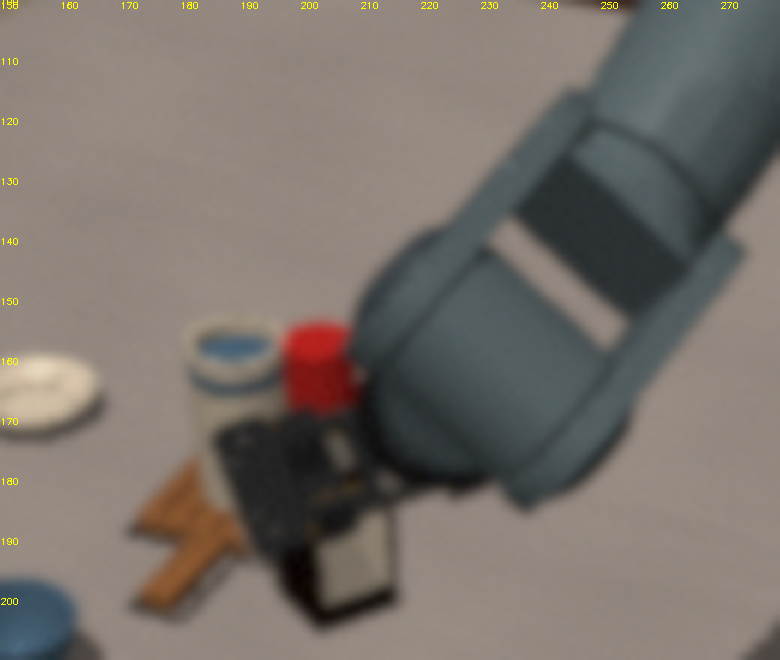

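The cap (202,165) is above the base (203,203), so the bottle is upright. I'll lower it by feel.

```bash
python3 - <<'E'
from h import *
from bench import *
np.set_printoptions(precision=3,suppress=True)
o=.019*YE
servo_line(PE+[0,0,.095]+o,rate=.12)
servo_line(PE+[0,0,.074]+o,rate=.05)
f0=get_state()["contact_force"][2];z=.074;print(f0)
while z>.058:
    z-=.001;servo_line(PE+[0,0,z]+o,rate=.03);f=get_state()["contact_force"][2]
    if f-f0>2.5:break
print(z,f,get_state()["wrist_torque"])
move_gripper(1.0)
print(get_state()["contact_force"])
servo_line(PE+[0,0,z]+o-.12*YE,rate=.15)
servo_line(PE+[0,0,z+.1]+o-.16*YE,rate=.25)
print(get_state()["clock"],get_state()["tcp_pos"])
snap("scene","a8");snap("top","a8t")
E
python3 -c "
from h import *
crop('a8',150,100,130,110,6);crop('a8t',255,120,160,120,5)"
```

```text
-2.9752722160387446
0.06799999999999999 1.0973347715997144 [ 0.444  0.069 -0.139]
[-0.274 -0.545  0.246]
33.2583 [ 0.736 -0.084  0.262]
```

View pics/a8_c.png

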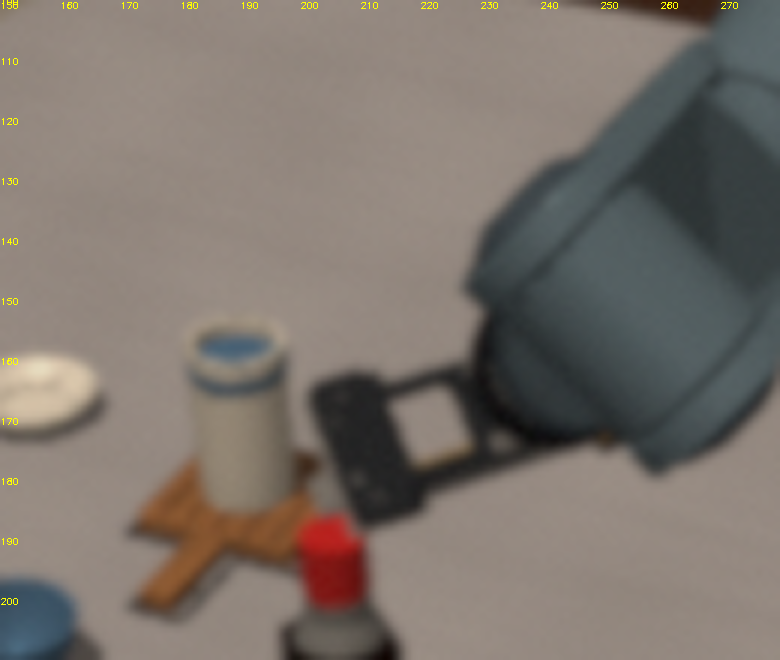

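View pics/a8t_c.png

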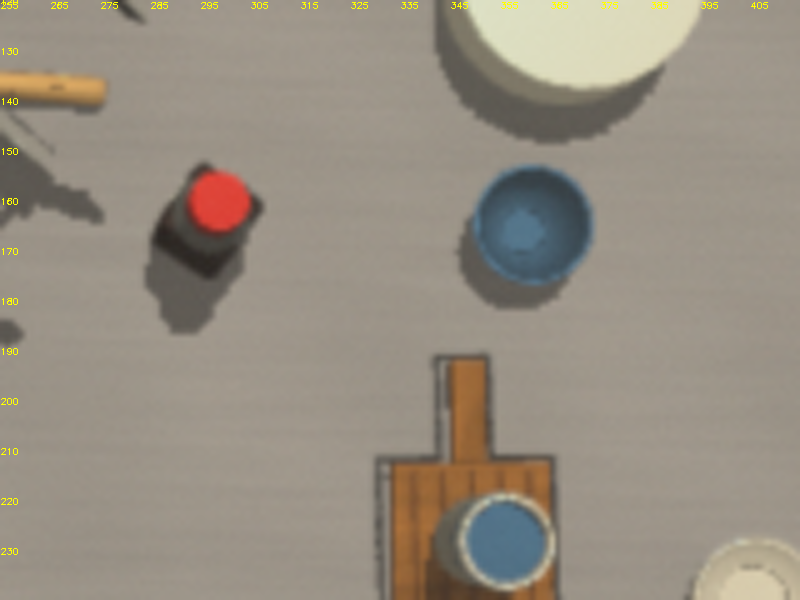

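The bottle stands free. Now to measure its position and the tumbler's.

```bash
python3 - <<'E'
from h import *
from bench import *
np.set_printoptions(precision=4,suppress=True)
d=dict(np.load("a8t.npz"))
print("tumbler",onplane(d,cp([506,541],5,255,120),.124),"bottle cap",onplane(d,cp([219,201],5,255,120),.165))
B=np.array([.68,-.17])
R=toolR(DN,hd(-2.15+np.pi/2))
print(solve_ik(np.r_[B,.30],R),solve_ik(np.r_[B,.08],R),solve_ik(np.r_[RK,.09],toolR(DN,hd(RKT))))
E
```

```text
tumbler [[ 0.4697 -0.3642  0.124 ]] bottle cap [[ 0.6808 -0.1702  0.165 ]]
[-0.4063  0.3071  1.3121  0.      1.5224  0.1729] [-0.4063  0.4836  1.4925 -0.      1.1655  0.1729] [ 0.1473  0.411   1.5715 -0.      1.1591 -0.1887]
```

```bash
python3 -c "
from h import *
crop('a5t',135,145,100,60,8)"
```

```text
(no output)
```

View pics/a5t_c.png

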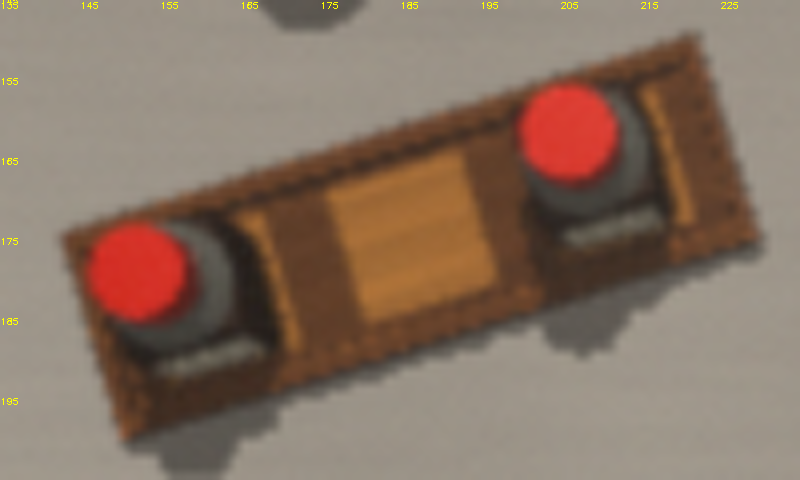

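The crop shows the empty lighter square centred at about crop px (413,236), between the two caps. I'll take its centre as the target, regrasp and place the bottle.

```bash
python3 - <<'E'
from h import *
from bench import *
np.set_printoptions(precision=4,suppress=True)
d=dict(np.load("a5t.npz"))
W=onplane(d,cp([(328,195),(463,151),(497,278),(365,322)],8,135,145),.010)[:,:2]
print("square",W.mean(0))
B=np.array([.6803,-.170]);R=toolR(DN,hd(-2.15+np.pi/2))
movep(np.r_[B,.29],R)
servo_line(np.r_[B,.080],rate=.15)
print(get_state()["contact_force"])
move_gripper(0.,40);s=get_state();print(s["clock"],s["grip_width"]*94,s["contact_force"])
servo_line(np.r_[B,.12],rate=.08)
servo_line(np.r_[B,.29],rate=.2)
s=get_state();print(s["clock"],s["contact_force"],s["wrist_torque"])
servo_line(np.r_[RK,.29],rate=.2,rotation=toolR(DN,hd(RKT)))
snap("scene","a9");print(get_state()["clock"])
E
python3 -c "
from h import *
crop('a9',255,110,120,100,6)"
```

```text
square [0.6403 0.2084]
[0.2922 0.4786 0.9307]
36.325 53.98657983104174 [-0.5909 -0.1154  0.8977]
37.975 [-1.4718 -0.9894 -3.1762] [-0.0609 -0.014   0.015 ]
40.0833
```

View pics/a9_c.png

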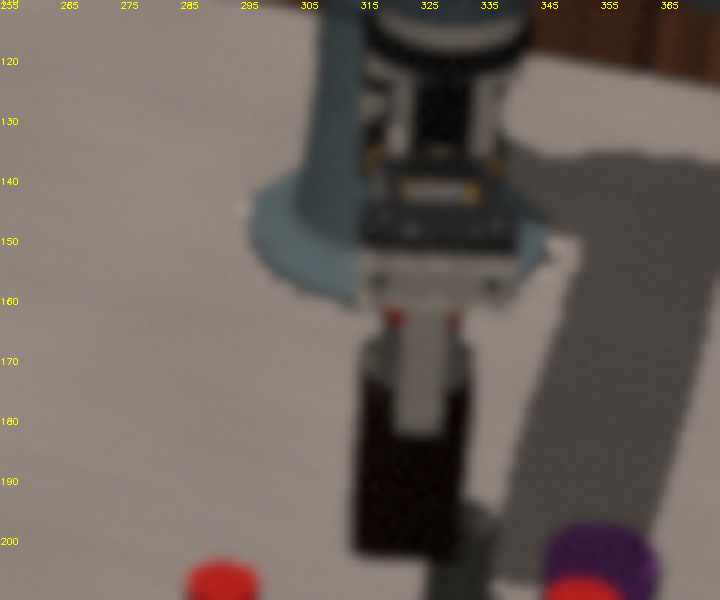

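The bottle hangs upright and square, with its body from px (313,170) to (330,203). Lowering it into the place.

```bash
python3 - <<'E'
from h import *
from bench import *
np.set_printoptions(precision=3,suppress=True)
C=np.array([.6394,.2087])
servo_line(np.r_[C,.125],rate=.15)
servo_line(np.r_[C,.096],rate=.05)
z=.096;f0=get_state()["contact_force"][2]
while z>.084:
    z-=.001;servo_line(np.r_[C,z],rate=.03);f=get_state()["contact_force"][2]
    if f-f0>2.5:break
print(z,f0,f,get_state()["contact_force"],get_state()["wrist_torque"])
move_gripper(1.0)
servo_line(np.r_[C,.30],rate=.2)
movep([.40,-.02,.35],toolR(DN,hd(RKT)))
snap("scene","b1");snap("top","b1t");print(get_state()["clock"])
E
python3 -c "
from h import *
crop('b1',265,180,115,85,6);crop('b1t',135,145,100,60,8)"
```

```text
0.089 -2.3406795581274173 3.0750796427151923 [-4.042 -0.282  3.075] [-0.215  0.745  0.024]
47.175
```

View pics/b1_c.png

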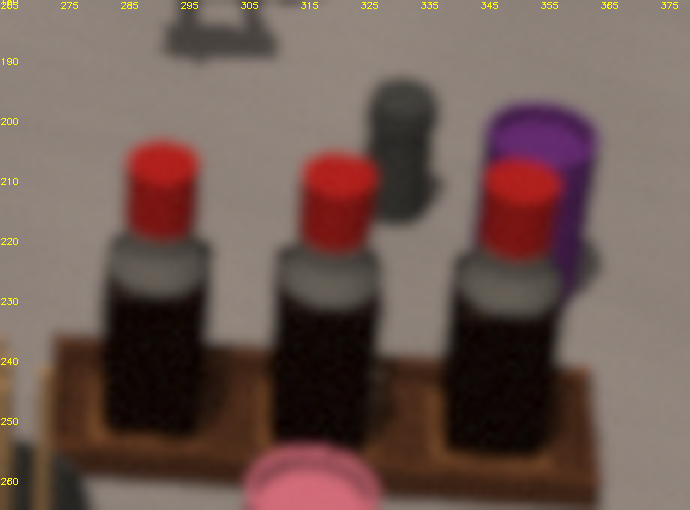

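View pics/b1t_c.png

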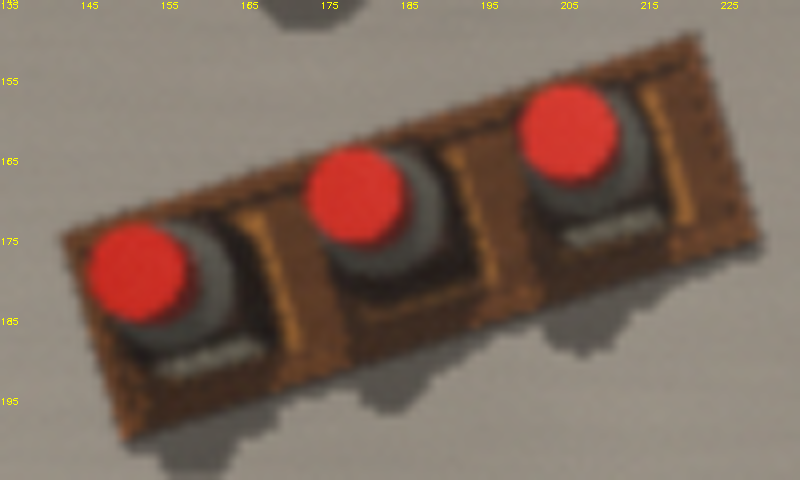

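View pics/b1t.png

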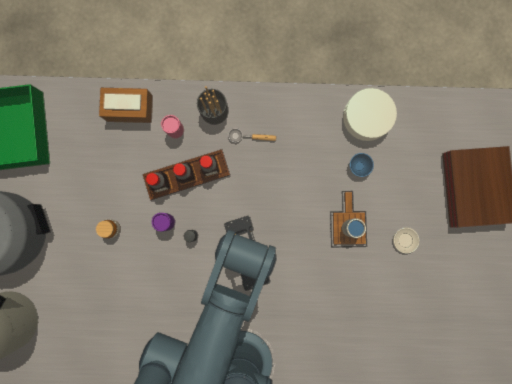

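The middle cap is at crop px (355,195), against (353,202) for the midpoint of the outer caps. That is about 3 mm off the line, with the bottle upright and square. Everything else looks unmoved and the gripper is clear, so I'll hand in.

```bash
python3 - <<'E'
from h import *
from bench import *
d=dict(np.load("b1t.npz"))
print(onplane(d,cp([(137,272),(355,195),(569,132)],8,135,145),.175)[:,:2])
a=np.load("top0.npz")["img"].astype(int);b=d["img"].astype(int)
for n,(u,v) in dict(shaker=(190,236),bowl=(361,165),dish=(406,240),jar=(106,229),purple=(162,222),pink=(172,125),spoon=(255,137),capL=(152,179),capR=(206,161)).items():
    print(n,np.abs(a-b)[v-12:v+13,u-12:u+13].mean().round(1))
finish_job(); print(get_state()["clock"])
E
```

```text
[[0.60696735 0.29235636]
 [0.63988219 0.20755847]
 [0.66727439 0.12389869]]
shaker 1.3
bowl 1.3
dish 1.7
jar 1.5
purple 1.4
pink 1.4
spoon 1.6
capL 1.4
capR 1.5
the job is handed in; nothing more can be done
the job is handed in; nothing more can be done
```

I did all the steps in the order asked and handed the job in at about 47 s of the 72 s allowed. The hand-in gave no verdict. The figures below are from the overhead camera, whose calibration is only good to about 2 mm.

- **Trivet:** it lies inside its outline with its handle in the handle's outline. It is about 2.7 mm off in x, 0.7 mm in y and 0.006 rad in yaw; I left that uncorrected.
- **Tumbler:** the white one with the blue band came out of the rack's middle place and stands within about 2 mm of the trivet's centre. I set it down until contact was felt (about 6 N).
- **Bottle:** it was stood upright on the bare counter and released, and a picture confirmed it stood free. I then regrasped it and set it gently in the middle place. It is upright and square, with its cap about 3 mm off the line between the other two caps, the least exact of the placements.
- **Everything else:** comparing the first and last overhead pictures, the shaker, bowl, dish, jar, spoon, look-alike tumblers and the two other bottles show no movement. The gripper was clear of everything at hand-in.

No checks failed. One oddity was a sideways force of about 4 N as the bottle touched the rack, but the pictures afterwards show it standing properly.

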